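Open the lock box through its release hole

TASK

The key to the blue-lidded lock box is lost, so open it by its emergency release: take the push dowel from its wooden stand by the red grip and push its tip through the yellow-ringed hole in the box's sloping back until the catch inside lets go and the lid springs up. Swing the lid all the way back to its stop and put the dowel back in its stand, upright and fully home. Leave the other things on the table where they are.

Things in the scene. Friction and masses are not known exactly. Their poses are not given: they have to be found in the camera images.
- lockbox: (All sizes in mm.) Grey steel lock box, fixed, 216 by 200 wide by 121 high. Origin on the table; x runs from the sloping back (turned to the robot's right) to the lid hinge, z up. Rear wall 45 high at x = -115; from its top a flat slope rises at 35 degrees from level to x = -15, z = 115. The blue lid covers the flat top from x = -15 to the hinge at x = +100. Baubles inside are look only.
- hole (a point): Centre of the round hole with a yellow ring, in the slope's outer face (box x -52, y 0, z 89). Bore 19, with a 3 chamfer; it leads square to the slope, 35 degrees from vertical, through a guide 20 deep: in is the box's (+0.574, 0, -0.819). The catch's brass pad lies 24 in from the face; it yields to a spring (4 N, rising to 8 N), frees the lid after 5 to 9 and stops at about 12. Too small for fingers.
- catch (a joint): Angle of the spring catch in rad: 0 at rest (locked), about 0.03 per mm that the pad is pushed in, 0.42 at its stop; springs back when the dowel is withdrawn, with the lid staying free.
- lid (a joint): Opening angle of the lid in rad: 0 shut (up to 0.02 of play while latched), springs by itself to about 0.9 when the catch lets go, and stops at 1.8, a little past upright. The hinge is stiff: from 0.9 on the lid stays where it is left, and moves with about 3 N at 50 from the hinge.
- lid_hinge (a point): Middle of the lid's hinge line, at the height of the lid's underside (115 over the table; box frame x = +100). The hinge line runs along the box's y; the lid rises at its -x edge and swings towards the box's +x.
- lid_edge (a point): Middle of the lid's free edge, 115 from the hinge line. The lid is a flat blue plate 200 wide and 6 thick.
- dowel_grip (a point): Centre of the dowel's red grip, 30 in diameter, 56 long. Below it a bare wooden rod, 12 in diameter, 75 long. z runs along the dowel, away from the tip. Weight 50 to 100 g. It stands upright in its stand, the grip's underside resting on the stand's top, so that the grip's centre is 108 over the table.
- dowel_tip (a point): Centre of the flat end of the wooden rod, 103 below the grip's centre.
- stand_mouth (a point): Centre of the mouth of the stand's bore: a brown wooden block 70 by 70 by 80 high, fixed to the table, with an upright through bore of 18 diameter. The mouth is 80 over the table.
- jar: Bystander: green glass jar with white cap, 76 in diameter, 110 high; origin under its centre.
- tape: Bystander: roll of clear tape lying flat, 100 in diameter, 48 high; origin under its centre.
- light_box: Bystander: red box of lights 90 by 130 by 60 high; origin under its centre.
- cup: Bystander: blue plastic cup, 80 in diameter, 85 high; origin under its centre.
Things that resemble listed ones, but are neither listed nor needed, are in the scene too. What is meant by the part that bears stand_mouth is not black, pink or turquoise, and is the larger of those in its own colour.

How it is judged (in metres and radians):
On the way, in this order (a step that is already met when the one before it is completed fails the run):
1. the dowel, through the hole, pushes the catch in (value of joint catch above 0.12 rad and distance between dowel_tip and hole below 0.045 m and z of dowel_grip in the frame of lockbox above 0.12 m and value of joint lid below 0.3 rad).
2. the lid has sprung up (value of joint lid above 0.7 rad), for 0.1 s.
At the end, for the whole second after the job is handed in: The lid stands open beyond 1.6 rad (its stop is at 1.8), the catch has sprung back, and the dowel stands in its stand: within 8 mm of the bore's axis, within 7 degrees of upright, tip down, its grip's underside resting on the block within 4 mm (value of joint lid above 1.6 rad and value of joint catch below 0.06 rad and horizontal distance between dowel_grip and stand_mouth below 0.008 m and z of dowel_grip in the frame of stand_mouth between 0.02 and 0.032 m and angle between dowel_grip's own z axis and vertical below 0.12 rad and distance between dowel_tip and stand_mouth above 0.06 m); the robot touches nothing.
It fails at once if the jar is shifted by more than 30 mm (distance of jar from where it was at the start of the episode above 0.03 m).
It fails at once if the tape roll is shifted by more than 30 mm (distance of tape from where it was at the start of the episode above 0.03 m).
It fails at once if the red box is shifted by more than 30 mm (distance of light_box from where it was at the start of the episode above 0.03 m).
It fails at once if the cup is shifted by more than 30 mm (distance of cup from where it was at the start of the episode above 0.03 m).
It also fails if it takes over 72 s, if anything falls off the work surface, if the arm or the gripper's body presses on something with over 40 N, if the wrist force passes 120 N, or if a joint passes its speed limit or range.

ROBOT

A 6-joint arm with a two-finger parallel gripper is mounted at the origin on the work surface. World frame = base frame: x ahead of the robot, y to its left, z up, the work surface at z = 0. Lengths are in mm, angles in rad, forces in N, time in s.
With the tool pointing down it reaches from about 350 to 875 mm from the base axis. Payload 4.2 kg.
Tool frame: the origin (TCP) lies midway between the tips of the shut fingers; the grasp point (between the pads) lies 19 mm behind it; z points along the fingers, y is the direction in which the jaws open and shut (so a half turn about z gives the same grasp; the last joint's range is limited). The gripper opens to 85 mm and grips with 20 to 120 N. Pads are 22 mm wide; open, the fingers measure 114 mm over their backs; the gripper's body (76 mm by 85 mm) begins 54 mm behind the grasp point. The pads swing forward as they close: fully open they stand 13 mm farther back than shut.
Start: joints at [1.476, 0.385, 0.008, 0, -1.194, -0.259], TCP at [216.508, 586.279, 231.312] pointing down, gripper open.
Joint ranges: [-3.14, 3.14], [-1.21, 2.06], [-1.07, 1.41], [-3.16, 2.05], [-2.99, -0.16], [-3.1, 3.1]. Speed limits (rad/s): [2.79, 2.79, 3.14, 3.14, 3.14, 3.14].

INTERFACE

Orientations are given as a unit quaternion [x, y, z, w].
In Python, from bench import arm, eyes, nets gives the robot as it stands.
- The arm moves only by the tool jog_arm, never from a script. Its argument "rows" is a list of rows, each a list of 3 entries, a list of its own where there are three numbers: the shift along the tool's x, y, z in cm, then the turn, a rotation vector about the tool's x, y, z in degrees, then the finger opening in cm, from 0 to 8.54. In form: [[[x, y, z], [ax, ay, az], jaw], ...]. A call has 1 to 10 rows; each row shifts and turns the commanded pose from where the row before left it, along the tool's axes as they then stand; what a row does not reach is not made up. A row lasts 1/8 s, in which the tool goes at most 62.5 mm and 10.7 degrees, less where a joint would pass 70% of its speed; a pose out of reach is approached as far as the arm can. A call with a gripper value outside its range is refused whole. The fingers move at their own pace and stop on an object; the grip force is fixed at half the most. Time passes only in rows, so rows that do not move let the fingers close. It gives the time, the measured TCP pose, the force and the opening at its end, in the units of the state.
- arm.read_state(): the state, without advancing time (a new reading comes with each control period).
- eyes.get_image(name): name is "scene" or "top"; returns the picture (400x640x3 uint8, red, green, blue); there is no depth.
- eyes.camera_model(name): a dict with "K" (3x3 intrinsics, pixels), "rvec" (rotation vector, rad) and "tvec" (3), from world to camera coordinates, as OpenCV has them. Camera axes: x right, y down, z forward; pixel columns grow to the right and rows downward; lengths in mm; the calibration is good to about 2 mm. A picture is of the moment at which its call begins. camera_model takes no time and is no camera call.
- arm.job_done(): hands the job in, once; it reports no verdict.
Trained networks look in the newest picture that a camera, given by its name, has taken for a name from the list of things; names that differ only in an ending like _2 or _b are one class to them, and where a whole thing is asked for, a point or a joint stands for the part that bears it (a point fixed in the world has none). Each returns a list of dicts, best first, with "conf" (0 to 1); they miss things now and then, are a little off and sometimes report something else, mostly with a low value. They report only what shows in the picture. A call takes as long as a camera call. They do not tell look-alikes from the thing itself.
- nets.boxes_of(camera, name): "position" ([column, row] as shares, 0 to 1, of the picture: columns of its width, rows of its height, amid what is visible of it).
The state is a dict: "clock": time; "joints": joint angles; "joint_vel": joint speeds; "joint_efforts": joint torques, N m; "position": TCP position; "ee_rot": TCP orientation; "contact_force": force on the tool from outside, world axes, zero at the start; "wrist_torque": the same for the moment, N m; "gripper_width": finger opening in mm.
Only numpy, scipy, OpenCV 4.12 (cv2) and the standard library are available. Lean on these libraries where they do the work, as an engineer would, in place of code of your own. Each camera call takes 0.05 s, during which the arm holds its last target.

## Working session

There is one attempt and no reset: what is moved stays moved. The work goes in short steps, Python scripts to look and compute and a tool call to move; the robot and the scene stay as the last step left them, time stands still between calls to the robot, and variables do not carry over. Pictures are saved under pics/ and viewed, and the job is handed in when it is done.

Besides the shell and the picture viewer there is one more tool, called after ">>>" as a command line: name --argument value ..., lists and objects as JSON in quotes. jog_arm: Moves the arm, as the interface text tells. Its arguments: {"type":"object","properties":{"rows":{"type":"array","items":{"type":"array"}}},"required":["rows"]}

```bash
mkdir -p pics; ls; python3 - <<'E'
from bench import arm, eyes, nets
import cv2
print(arm.read_state())
for c in ("scene","top"):
    im=eyes.get_image(c); cv2.imwrite(f"pics/{c}0.png",im[:,:,::-1]); m=eyes.camera_model(c); print(c,m)
    for n in ("lockbox","hole","dowel_grip","stand_mouth","lid","jar","tape","light_box","cup"):
        try: print(n,[(round(d["conf"],2),[round(d["position"][0]*640),round(d["position"][1]*400)]) for d in nets.boxes_of(c,n)])
        except Exception as e: print(n,e)
E
```

```text
pics
{'clock': 0.0, 'joints': array([ 1.47562381e+00,  3.85557674e-01,  6.54173433e-03, -5.05887564e-04,
       -1.19401788e+00, -2.58555998e-01]), 'joint_vel': array([ 0.00108766,  0.00074897,  0.00162854, -0.00043292,  0.00068061,
       -0.00028395]), 'joint_efforts': array([ 2.91123879e-04, -3.92287660e+01,  1.88403583e+01,  4.18617949e+00,
       -4.66548168e-03,  2.44851073e-06]), 'position': array([216.29816412, 585.70984931, 230.1870039 ]), 'ee_rot': array([ 9.84383177e-01, -1.76035376e-01, -1.43021795e-04,  1.13420165e-03]), 'contact_force': array([-0.4994128 ,  0.65383051, -0.31061701]), 'wrist_torque': array([ 0.03580393, -0.05243699,  0.02693782]), 'gripper_width': 85.82051817299298}
scene {'K': array([[505.42585931,   0.        , 316.37926749],
       [  0.        , 505.42585931, 195.60777579],
       [  0.        ,   0.        ,   1.        ]]), 'rvec': array([ 2.09358735,  0.52113099, -0.27627164]), 'tvec': array([-400.9432236 ,  -97.93093159, 1668.27885758])}
lockbox [(0.95, [345, 188])]
hole [(0.9, [342, 189])]
dowel_grip [(0.67, [256, 225]), (0.48, [258, 250])]
stan
[... 214 characters left out ...]
0, 167])]
top {'K': array([[433.39369269,   0.        , 319.90508843],
       [  0.        , 433.39369269, 210.0017816 ],
       [  0.        ,   0.        ,   1.        ]]), 'rvec': array([ 2.18172446, -2.17905067,  0.12775758]), 'tvec': array([ -78.44653249,  499.58484993, 1171.47793947])}
lockbox [(0.87, [280, 200]), (0.26, [162, 143])]
hole [(0.9, [281, 200])]
dowel_grip [(0.5, [410, 229]), (0.16, [279, 200])]
stand_mouth [(0.95, [357, 236]), (0.9, [388, 292]), (0.77, [440, 264]), (0.77, [399, 189]), (0.7, [408, 228]), (0.55, [401, 227])]
lid [(0.71, [264, 196]), (0.55, [415, 133])]
jar [(0.75, [178, 224])]
tape [(0.62, [413, 130])]
light_box [(0.56, [167, 142])]
cup [(0.92, [469, 204])]
```

```bash
python3 - <<'E'
import cv2
for c,(x0,y0,x1,y1) in {"scene":(160,130,460,320),"top":(120,90,520,330)}.items():
    im=cv2.imread(f"pics/{c}0.png"); k=800/(x1-x0) if c=="top" else 2.6
    cv2.imwrite(f"pics/{c}0c.png",cv2.resize(im[y0:y1,x0:x1],None,fx=k,fy=k,interpolation=cv2.INTER_CUBIC))
E
```

```text
(no output)
```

View pics/scene0.png

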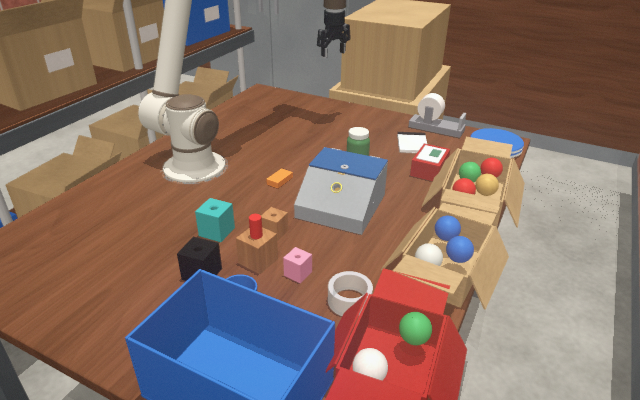

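View pics/scene0c.png

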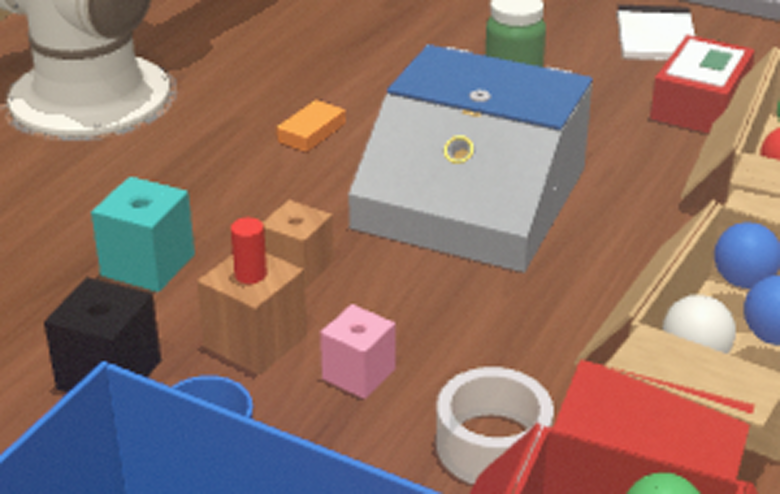

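View pics/top0c.png

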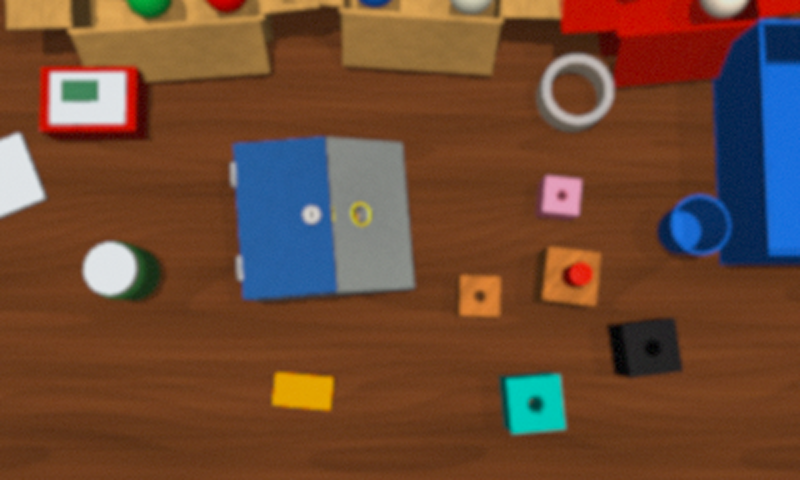

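The possible stands are: large brown block at top px (406,228) with the red grip in it (scene (257,250)), small brown at (360,238), black (445,264), turquoise (388,292) and pink (401,187). I choose the large brown one, which holds the dowel. Next are close crops.

```bash
cat > h.py <<'E'
import numpy as np, cv2
from scipy.spatial.transform import Rotation as R
from bench import arm, eyes, nets
def cam(c):
    m=eyes.camera_model(c); return np.array(m["K"]),np.array(m["rvec"]),np.array(m["tvec"])
def back(c,uv,z):
    K,r,t=cam(c); Rm=cv2.Rodrigues(r)[0]; C=-Rm.T@t
    d=Rm.T@np.linalg.inv(K)@np.array([uv[0],uv[1],1.]); return C+d*(z-C[2])/d[2]
def proj(c,P):
    K,r,t=cam(c); return cv2.projectPoints(np.array(P,float).reshape(-1,1,3),r,t,K,None)[0].reshape(-1,2)
def crop(c,im,x0,y0,x1,y1,name,k):
    cv2.imwrite(name,cv2.resize(im[y0:y1,x0:x1],None,fx=k,fy=k,interpolation=cv2.INTER_CUBIC))
E
python3 - <<'E'
from h import *
s=cv2.imread("pics/scene0.png");t=cv2.imread("pics/top0.png")
a=cv2.resize(s[205:280,225:295],None,fx=6,fy=6,interpolation=cv2.INTER_CUBIC)
b=cv2.resize(t[200:255,380:435],None,fx=8,fy=8,interpolation=cv2.INTER_CUBIC)
H=max(a.shape[0],b.shape[0]);o=np.zeros((H,a.shape[1]+b.shape[1]+0,3),np.uint8)
o[:a.shape[0],:a.shape[1]]=a;o[:b.shape[0],a.shape[1]:]=b
o=cv2.resize(o,None,fx=.9,fy=.9);cv2.imwrite("pics/stand.png",o);print(o.shape)
crop("top",t,225,150,335,250,"pics/boxt.png",6)
crop("scene",s,290,140,395,235,"pics/boxs.png",6)
for c,im in(("scene",s),("top",t)):
    hsv=cv2.cvtColor(im,cv2.COLOR_BGR2HSV)
    red=((hsv[...,0]<6)|(hsv[...,0]>172))&(hsv[...,1]>170)&(hsv[...,2]>80)
    x0,y0,x1,y1=(240,205,270,245) if c=="scene" else (395,215,425,245)
    ys,xs=np.nonzero(red[y0:y1,x0:x1]); print(c,"red",xs.mean()+x0,ys.mean()+y0,xs.min()+x0,xs.max()+x0,ys.min()+y0,ys.max()+y0,len(xs))
    yel=(abs(hsv[...,0].astype(int)-28)<7)&(hsv[...,1]>120)&(hsv[...,2]>110)
    x0,y0,x1,y1=(325,178,350,200) if c=="scene" else (291,185,312,210)
    ys,xs=np.nonzero(yel[y0:y1,x0:x1]); print(c,"yel",xs.mean()+x0,ys.mean()+y0,xs.min()+x0,xs.max()+x0,ys.min()+y0,ys.max()+y0,len(xs))
E
```

```text
(405, 774, 3)
scene red 255.15658362989325 225.7935943060498 249 261 214 238 281
scene yel 335.54545454545456 187.63636363636363 331 341 183 192 11
top red 408.6126126126126 226.93693693693695 402 415 222 232 111
top yel 299.45283018867923 196.66037735849056 295 305 191 202 53
```

View pics/stand.png

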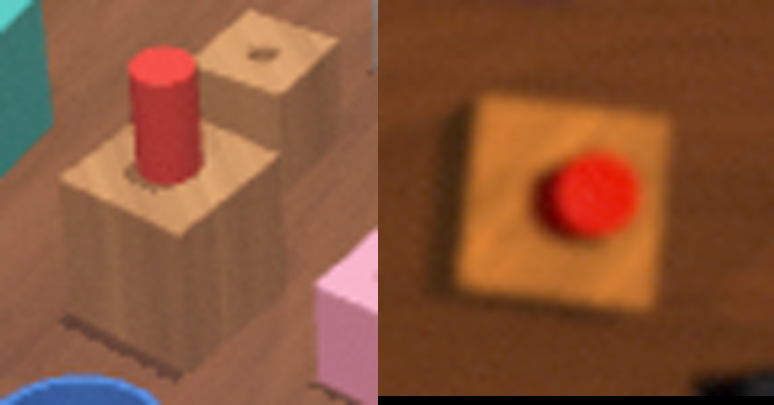

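View pics/boxt.png

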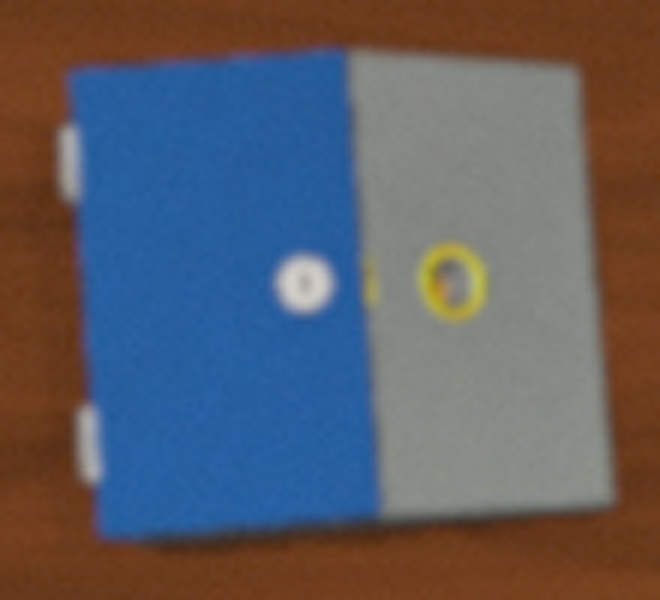

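View pics/boxs.png

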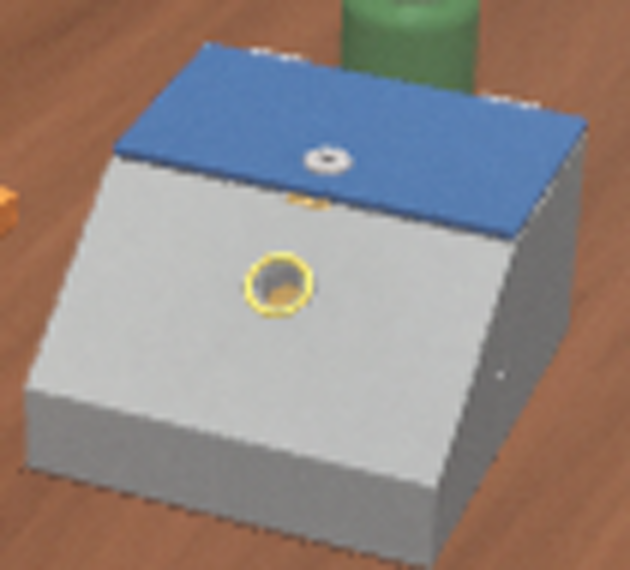

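```bash
cat > fit.py <<'E'
from h import *
from scipy.optimize import least_squares
def px(p,k,o): return [(p[0]+.5)/k-.5+o[0],(p[1]+.5)/k-.5+o[1]]
def run(obs,guess,fn,n):
    f=lambda q:np.concatenate([(proj(c,[fn(q,P)])[0]-uv) for c,P,uv in obs])
    r=least_squares(f,guess,loss="soft_l1"); return r
def fn(q,P):
    c,s=np.cos(q[2]),np.sin(q[2]); return [q[0]+c*P[0]-s*P[1],q[1]+s*P[0]+c*P[1],P[2]]
T=[((100,'a',121),(68,72)),((100,'b',121),(100,537)),((-15,'a',121),(350,50)),((-15,'b',121),(380,517)),((-115,'a',45),(580,66)),((-115,'b',45),(613,500)),((-52,0,89),(453,281))]
S=[((100,'b',121),(208,44)),((100,'a',121),(585,122)),((-15,'b',121),(116,152)),((-15,'a',121),(515,238)),((-115,'b',45),(27,392)),((-115,'a',45),(438,487)),((-115,'b',0),(28,467)),((-115,'a',0),(432,563)),((-52,0,89),(279,284))]
for sg in (1,-1):
    m={'a':-100*sg,'b':100*sg,0:0}
    for sel in ("both","top","scene"):
        ob=[("top",(P[0],m[P[1]],P[2]),px(u,6,(225,150))) for P,u in T]*(sel!="scene")+[("scene",(P[0],m[P[1]],P[2]),px(u,6,(290,140))) for P,u in S]*(sel!="top")
        r=min((run(ob,[500,0,g],fn,3) for g in (0,1.57,3.1,-1.57)),key=lambda r:r.cost)
        print(sg,sel,r.x.round(4),"cost",round(r.cost,2)); 
        if sel=="both": print(r.fun.reshape(-1,2).round(1).tolist()); print("hole",np.round(fn(r.x,(-52,0,89)),1))
ob=[("top",P,px((u[0]-378,u[1]),7.2,(380,200))) for P,u in [((-35,-35,80),(475,95)),((35,-35,80),(670,117)),((35,35,80),(655,308)),((-35,35,80),(458,288))]]
print([back("top",o[2],80).round(1) for o in ob])
print("stand top", np.mean([back("top",o[2],80) for o in ob],0).round(1))
print("grip top: scene",back("scene",px((164,68),5.4,(225,205)),136).round(1),"top",back("top",px((597-378,195),7.2,(380,200)),136).round(1))
a,b,c=[back("scene",px(u,5.4,(225,205)),80) for u in ((62,178),(180,235),(280,157))]; print("stand scene",((a+c)/2).round(1),a.round(1),b.round(1),c.round(1))
for n,c,uv,z in (("tape","top",(408,136),24),("cup","top",(466,204),60),("jar","top",(178,224),110),("light","top",(167,140),60),("pink","top",(401,187),50),("small","top",(360,238),50),("black","top",(445,264),80),("turq","top",(388,292),70)): print(n,back(c,uv,z).round(0))
E
python3 fit.py
```

```text
Traceback (most recent call last):
  File "fit.py", line 15, in <module>
    r=min((run(ob,[500,0,g],fn,3) for g in (0,1.57,3.1,-1.57)),key=lambda r:r.cost)
  File "fit.py", line 15, in <genexpr>
    r=min((run(ob,[500,0,g],fn,3) for g in (0,1.57,3.1,-1.57)),key=lambda r:r.cost)
           ~~~^^^^^^^^^^^^^^^^^^^
  File "fit.py", line 6, in run
    r=least_squares(f,guess,loss="soft_l1"); return r
  File "fit.py", line 5, in <lambda>
    f=lambda q:np.concatenate([(proj(c,[fn(q,P)])[0]-uv) for c,P,uv in obs])
                                ~~~~^^^^^^^^^^^^^
  File "h.py", line 10, in proj
    K,r,t=cam(c); return cv2.projectPoints(np.array(P,float).reshape(-1,1,3),r,t,K,None)[0].reshape(-1,2)
          ~~~^^^
  File "h.py", line 5, in cam
    m=eyes.camera_model(c); return np.array(m["K"]),np.array(m["rvec"]),np.array(m["tvec"])
ValueError: time passes only in moves, steps and waits
```

```bash
python3 - <<'E'
s=open('h.py').read()
s=s.replace('def cam(c):\n','import functools\n@functools.lru_cache\ndef cam(c):\n')
open('h.py','w').write(s)
E
python3 fit.py; python3 -c "
from bench import arm;print(arm.read_state()['clock'])"
```

```text
1 both [524.1513  26.3655   1.6536] cost 6.24
[[1.8, -0.5], [1.6, 0.1], [-0.3, -0.3], [0.6, -0.3], [-0.4, 0.3], [0.2, 0.6], [0.3, 0.2], [-0.3, -0.5], [0.8, -0.7], [-0.3, -1.5], [0.5, -1.4], [0.1, -1.4], [-0.0, -0.5], [0.2, -0.6], [0.1, 0.5], [0.3, -0.2]]
hole [528.5 -25.5  89. ]
1 top [524.1311  27.6349   7.9369] cost 2.21
1 scene [525.2418  23.0948 -17.1945] cost 2.1
-1 both [560.6505 -60.4317   5.4492] cost 716.39
[[80.7, -33.0], [127.8, -53.7], [0.4, -0.1], [48.0, -20.3], [-63.6, 27.4], [-19.8, 9.7], [-1.1, 1.3], [-9.7, 64.7], [4.1, 40.9], [-5.1, 22.6], [0.1, -1.1], [2.0, -12.8], [-0.5, -37.4], [2.1, -12.4], [-0.3, -37.3], [-0.1, -1.1]]
hole [525.7 -21.9  89. ]
-1 top [524.2453 -18.049    4.6314] cost 360.24
-1 scene [572.685  -68.6216   5.5657] cost 235.6
[array([ 487.4, -270. ,   80. ]), array([ 479.4, -341.7,   80. ]), array([ 409.5, -334.6,   80. ]), array([ 416.7, -262.6,   80. ])]
stand top [ 448.3 -302.2   80. ]
grip top: scene [ 450.9 -307.5  136. ] top [ 447.4 -301.4  136. ]
stand scene [ 449.8 -305.7   80. ] [ 411.1 -335.2   80. ] [ 479.6 -344.2   80. ] [ 488.5 -276.2   80. ]
tape [ 710. -326.   24.]
cup [ 513. -472.   60.]
jar [455. 284. 110.]
light [686. 337.  60.]
pink [ 561. -299.   50.]
small [ 422. -185.   50.]
black [ 353. -404.   80.]
turq [ 280. -255.   70.]
1.0
```

```bash
cat >> h.py <<'E'
YAW=1.6536
def Rdown(yaw=YAW):
    y=np.array([-np.sin(yaw),np.cos(yaw),0]); z=np.array([0,0,-1.]); return np.stack([np.cross(y,z),y,z],1)
def Rtilt(deg=-35): return Rdown()@R.from_rotvec([0,deg,0],degrees=True).as_matrix()
def state():
    s=arm.read_state(); return s,np.array(s["position"]),R.from_quat(s["ee_rot"]).as_matrix()
def delta(pt,Rt):
    s,p,Rc=state()
    print("clk",round(s["clock"],2),"p",p.round(1),"j",np.round(s["joints"],2),"F",np.round(s["contact_force"],1),"w",round(s["gripper_width"],1))
    print("shift cm",(Rc.T@(np.array(pt)-p)/10).round(2),"turn deg",np.degrees(R.from_matrix(Rc.T@Rt).as_rotvec()).round(1))
E
python3 -c "
from h import *
delta([520,350,231],Rdown())"
```

```text
clk 1.0 p [216.5 586.3 231.3] j [ 1.48  0.38  0.01  0.   -1.19 -0.26] F [-0.4  1.1 -0.3] w 85.5
shift cm [3.666e+01 1.165e+01 3.000e-02] turn deg [-0. -0. 65.]
```

>>> jog_arm --rows '[[[3.2,1.0,0],[0,0,6.5],8.5],[[3.2,0.6,0],[0,0,6.5],8.5],[[3.2,0.2,0],[0,0,6.5],8.5],[[3.2,-0.2,0],[0,0,6.5],8.5],[[3.2,-0.5,0],[0,0,6.5],8.5],[[3.2,-0.9,0],[0,0,6.5],8.5],[[3.1,-1.3,0],[0,0,6.5],8.5],[[3,-1.6,0],[0,0,6.5],8.5],[[2.8,-2,0],[0,0,6.5],8.5],[[2.6,-2.2,0],[0,0,6.5],8.5]]'

```text
clock: 2.25
position: [481.7, 384.9, 231.4]
ee_rot: [0.734, -0.679, -0.0, -0.0]
contact_force: [-0.3, 0.1, -0.2]
gripper_width: 85.0
```

```bash
python3 -c "
from h import *
delta([545,0,231],Rdown());delta([449,-303,231],Rdown())"
```

```text
clk 2.25 p [481.7 384.9 231.4] j [ 0.94  0.37 -0.01  0.   -1.19 -0.86] F [-0.3  0.1 -0.2] w 85.0
shift cm [ 3.887e+01 -3.280e+00  3.000e-02] turn deg [-0.   0.  -0.2]
clk 2.25 p [481.7 384.9 231.4] j [ 0.94  0.37 -0.01  0.   -1.19 -0.86] F [-0.3  0.1 -0.2] w 85.0
shift cm [6.832e+01 8.680e+00 3.000e-02] turn deg [-0.   0.  -0.2]
```

>>> jog_arm --rows '[[[5,-0.3,0],[0,0,0],8.5],[[5,-0.3,0],[0,0,0],8.5],[[5,-0.3,0],[0,0,0],8.5],[[5,-0.3,0],[0,0,0],8.5],[[5,-0.3,0],[0,0,0],8.5],[[5,-0.3,0],[0,0,0],8.5],[[5,0,0],[0,0,0],8.5],[[5,0,0],[0,0,0],8.5],[[5,1,0],[0,0,0],8.5],[[5,1.5,0],[0,0,0],8.5]]'

```text
clock: 3.5
position: [515.0, -114.9, 231.4]
ee_rot: [0.736, -0.677, 0.0, -0.0]
contact_force: [0.5, -0.7, -0.6]
gripper_width: 85.2
```

>>> jog_arm --rows '[[[4.5,2,0],[0,0,0],8.5],[[4.5,2,0],[0,0,0],8.5],[[4.5,2,0],[0,0,0],8.5],[[3,1.5,0],[0,0,0],8.5],[[0,0,0],[0,0,0],8.5]]'

```text
clock: 4.12
position: [453.0, -285.6, 231.3]
ee_rot: [0.734, -0.679, -0.0, 0.0]
contact_force: [0.4, -0.1, 0.3]
gripper_width: 85.0
```

```bash
python3 - <<'E'
from h import *
delta([449,-303.5,160],Rdown())
t=eyes.get_image("top")[:,:,::-1]; s=eyes.get_image("scene")[:,:,::-1]
a=cv2.resize(np.ascontiguousarray(s[180:280,210:310]),None,fx=4,fy=4,interpolation=cv2.INTER_CUBIC);b=cv2.resize(np.ascontiguousarray(t[180:280,360:460]),None,fx=4,fy=4,interpolation=cv2.INTER_CUBIC)
cv2.imwrite("pics/over.png",np.hstack([a,b]))
E
```

```text
clk 4.12 p [ 453.  -285.6  231.3] j [-0.26  0.23 -0.21  0.   -1.13  0.34] F [ 0.4 -0.1  0.3] w 85.0
shift cm [1.75 0.54 7.13] turn deg [ 0.  -0.  -0.2]
```

View pics/over.png

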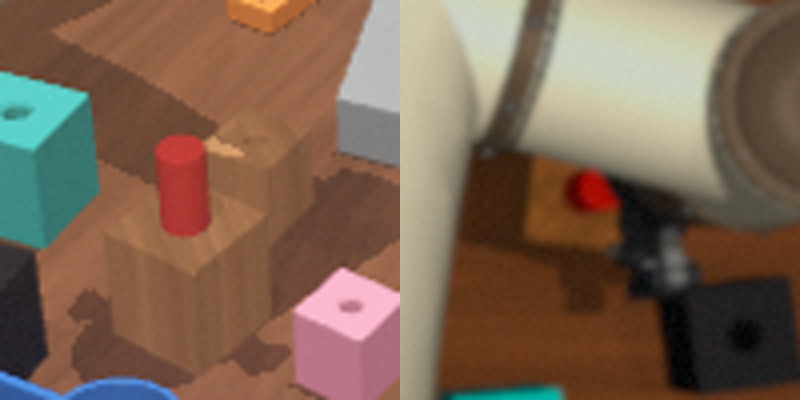

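```bash
python3 - <<'E'
from h import *
for c in("top","scene"):print(proj(c,[[453,-285.6,231.3],[453,-285.6,300]]))
s=eyes.get_image("scene")[:,:,::-1];cv2.imwrite("pics/s2.png",s)
E
```

```text
[[412.48826455 221.72154001]
 [419.97294069 219.44143939]]
[[258.53748668 178.46628368]
 [256.77474758 151.78040725]]
```

View pics/s2.png

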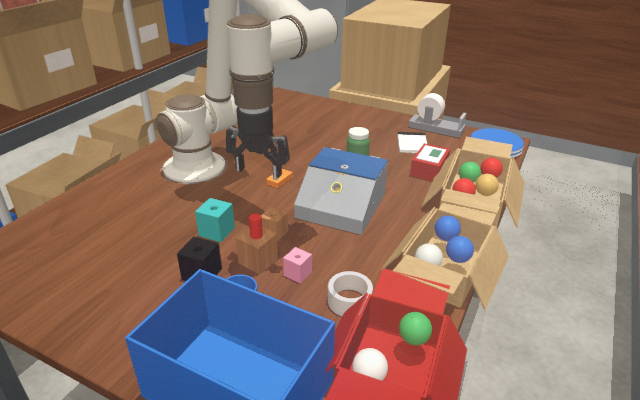

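>>> jog_arm --rows '[[[1,0.3,2],[0,0,0],8.5],[[0.8,0.2,3],[0,0,0],8.5],[[0,0,3],[0,0,0],8.5],[[0,0,3],[0,0,0],8.5],[[0,0,2.9],[0,0,0],8.5],[[0,0,0],[0,0,0],8.5]]'

```text
clock: 5.03
position: [449.5, -300.8, 90.4]
ee_rot: [0.736, -0.677, -0.002, 0.001]
contact_force: [0.1, 1.1, -0.8]
gripper_width: 85.0
```

```bash
python3 - <<'E'
from h import *
delta([449,-303.5,92],Rdown())
s=eyes.get_image("scene")[:,:,::-1]
crop("scene",np.ascontiguousarray(s),210,150,310,280,"pics/s3.png",4.5)
E
```

```text
clk 5.03 p [ 449.5 -300.8   90.4] j [-0.29  0.39 -0.38 -0.   -0.8   0.37] F [ 0.1  1.1 -0.8] w 85.0
shift cm [ 0.27  0.08 -0.16] turn deg [0.3 0.1 0.1]
```

View pics/s3.png

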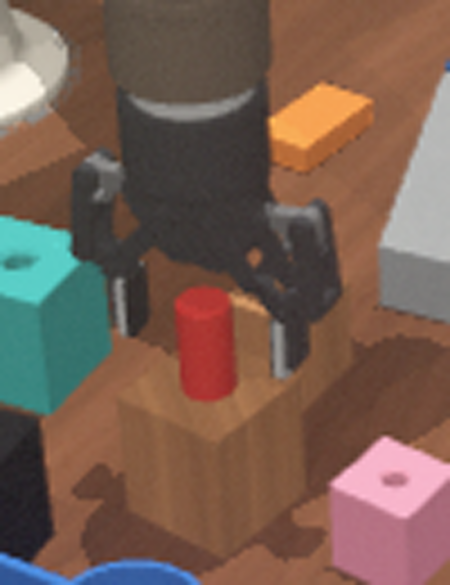

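The red grip (crop (207,345)) stands midway between the fingertips (135,330) and (285,370). I'll shift 2 mm and close.

>>> jog_arm --rows '[[[0.2,0.1,-0.1],[0,0,0],8.5],[[0,0,0],[0,0,0],6],[[0,0,0],[0,0,0],4],[[0,0,0],[0,0,0],2.5],[[0,0,0],[0,0,0],2],[[0,0,0],[0,0,0],2],[[0,0,0],[0,0,0],2],[[0,0,0],[0,0,0],2]]'

```text
clock: 6.08
position: [449.9, -304.6, 93.8]
ee_rot: [0.736, -0.677, 0.0, -0.0]
contact_force: [-0.1, 0.2, 5.9]
gripper_width: 28.5
```

>>> jog_arm --rows '[[[0,0,0],[0,0,0],2],[[0,0,-1],[0,0,0],2],[[0,0,-2],[0,0,0],2],[[0,0,-3],[0,0,0],2],[[0,0,-4],[0,0,0],2],[[0,0,-4],[0,0,0],2],[[0,0,0],[0,0,0],2]]'

```text
clock: 6.95
position: [451.2, -305.0, 236.9]
ee_rot: [0.736, -0.677, 0.003, -0.001]
contact_force: [0.3, -0.3, -1.7]
gripper_width: 28.7
```

```bash
python3 - <<'E'
from h import *
delta([449,-303.5,200],Rdown())
s=eyes.get_image("scene")[:,:,::-1]
crop("scene",np.ascontiguousarray(s),210,120,310,250,"pics/s4.png",4.5)
t=eyes.get_image("top")[:,:,::-1]
crop("top",np.ascontiguousarray(t),340,150,480,290,"pics/t4.png",4)
E
```

```text
clk 6.95 p [ 451.2 -305.   236.9] j [-0.3   0.24 -0.19  0.   -1.14  0.38] F [ 0.3 -0.3 -1.7] w 28.7
shift cm [-0.18  0.23  3.69] turn deg [-0.4 -0.2  0. ]
```

View pics/s4.png

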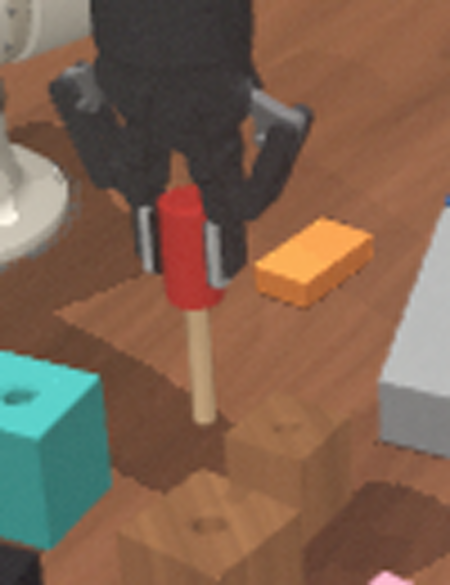

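View pics/t4.png

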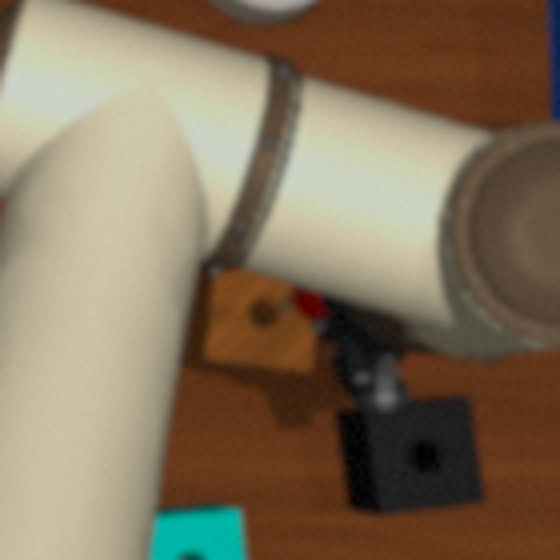

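```bash
python3 - <<'E'
from h import *
def px(p,k,o): return [(p[0]+.5)/k-.5+o[0],(p[1]+.5)/k-.5+o[1]]
print("mouth",back("scene",px((209,525),4.5,(210,120)),80).round(1),back("top",px((265,313),4,(340,150)),80).round(1))
s,p,Rc=state();print(p.round(1),s["clock"])
z=p[2]-93.8
for n,uv,h in(("griptop",(184,192),136),("gripbot",(195,303),80),("tip",(204,421),5)):
    q=px(uv,4.5,(210,120));print(n,q,"proj",proj("scene",[[p[0],p[1],z+h]]).round(1),back("scene",q,z+h).round(1))
E
```

```text
mouth [ 450.6 -308.3   80. ] [ 447.5 -303.2   80. ]
[ 449.2 -303.9  232.9] 7.05
griptop [250.5, 162.27777777777777] proj [[251.4 164.8]] [ 441.  -295.3  275.1]
gripbot [252.94444444444446, 186.94444444444446] proj [[253.  186.3]] [ 450.6 -306.2  219.1]
tip [254.94444444444446, 213.16666666666669] proj [[255.  213.4]] [ 448.6 -303.1  144.1]
```

>>> jog_arm --rows '[[[0,0,-0.5],[0,-5,0],2],[[0,0,-0.5],[0,-5,0],2],[[0,0,0],[0,-5,0],2],[[0,0,0],[0,-5,0],2],[[0,0,0],[0,-5,0],2],[[0,0,0],[0,-5,0],2],[[0,0,0],[0,-5,0],2],[[0,0,0],[0,0,0],2]]'

```text
clock: 8.05
position: [449.1, -305.3, 240.3]
ee_rot: [0.7, -0.647, -0.224, -0.203]
contact_force: [-0.1, -0.8, -0.2]
gripper_width: 29.2
```

```bash
cat >> h.py <<'E'
IN=np.array([.574*np.cos(YAW),.574*np.sin(YAW),-.819])
HOLE=np.array([528.6,-26.3,89.])
TIP=88.8
E
python3 - <<'E'
from h import *
delta(HOLE-IN*(TIP+30),Rtilt())
E
```

```text
clk 8.05 p [ 449.1 -305.3  240.3] j [-0.58  0.48  0.22 -0.47 -1.71  0.69] F [-0.1 -0.8 -0.2] w 29.2
shift cm [-13.55 -10.2   16.1 ] turn deg [ 0.1  0.2 -0.3]
```

>>> jog_arm --rows '[[[-1.5,-1.2,1.5],[0,0,0],2],[[-2.4,-1.8,2.9],[0,0,0],2],[[-2.4,-1.8,2.9],[0,0,0],2],[[-2.4,-1.8,2.9],[0,0,0],2],[[-2.4,-1.8,2.9],[0,0,0],2],[[-1.5,-1.2,2],[0,0,0],2],[[-1,-0.6,1],[0,0,0],2],[[0,0,0],[0,0,0],2],[[0,0,0],[0,0,0],2]]'

```text
clock: 9.18
position: [534.4, -93.8, 189.8]
ee_rot: [0.702, -0.646, -0.221, -0.204]
contact_force: [0.4, -0.3, -0.4]
gripper_width: 28.8
```

```bash
python3 - <<'E'
from h import *
delta(HOLE-IN*(TIP+30),Rtilt())
s,p,Rc=state(); tip=p+Rc[:,2]*TIP; print("tip",tip,proj("scene",[tip,HOLE]),proj("top",[tip,HOLE]))
s=eyes.get_image("scene")[:,:,::-1]
crop("scene",np.ascontiguousarray(s),280,100,400,220,"pics/s5.png",5)
t=eyes.get_image("top")[:,:,::-1]
crop("top",np.ascontiguousarray(t),230,140,350,260,"pics/t5.png",5)
E
```

```text
clk 9.18 p [534.4 -93.8 189.8] j [-0.23  0.43  0.05 -0.58 -1.42  0.47] F [ 0.4 -0.3 -0.4] w 28.8
shift cm [0.23 0.02 0.26] turn deg [-0.  -0.1 -0. ]
tip [530.24047321 -43.12953592 117.01078433] [[334.38564946 181.09469308]
 [336.28111633 186.8449184 ]] [[307.02801583 194.56671852]
 [300.7062943  196.59217295]]
```

View pics/s5.png

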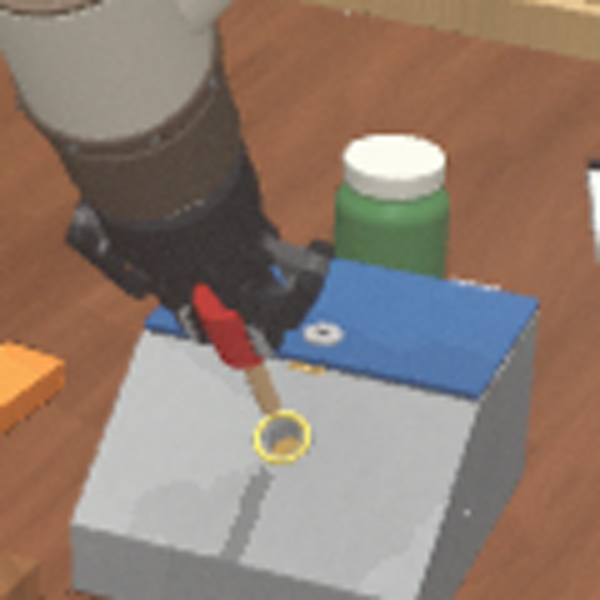

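View pics/t5.png

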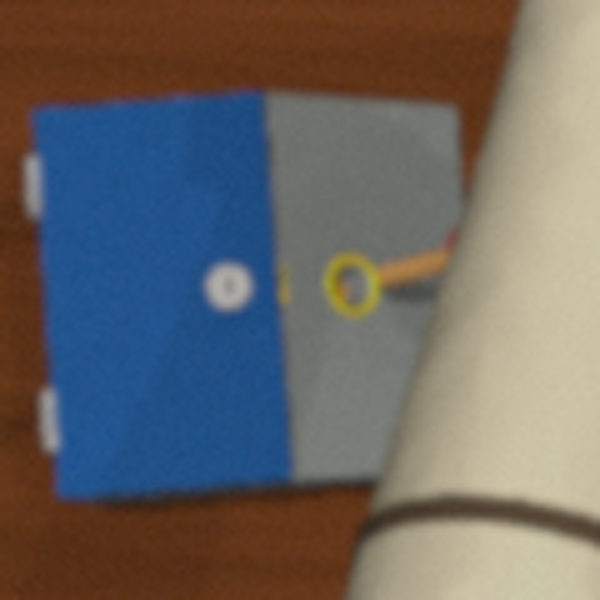

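>>> jog_arm --rows '[[[0.2,0.1,0.5],[0,0,0],2],[[0,0,0.8],[0,0,0],2],[[0,0,0.8],[0,0,0],2],[[0,0,0.5],[0,0,0],2],[[0,0,0],[0,0,0],2],[[0,0,0],[0,0,0],2]]'

```text
clock: 10.02
position: [532.6, -80.2, 167.1]
ee_rot: [0.702, -0.646, -0.221, -0.204]
contact_force: [-0.0, -0.9, -1.1]
gripper_width: 28.8
```

```bash
python3 - <<'E'
from h import *
delta(HOLE-IN*(TIP+0),Rtilt())
s,p,Rc=state(); tip=p+Rc[:,2]*TIP; print("tip",tip,proj("scene",[tip,HOLE]),proj("top",[tip,HOLE]))
s=eyes.get_image("scene")[:,:,::-1]
t=eyes.get_image("top")[:,:,::-1]
a=cv2.resize(np.ascontiguousarray(s[155:215,305:365]),None,fx=6.5,fy=6.5,interpolation=cv2.INTER_CUBIC)
b=cv2.resize(np.ascontiguousarray(t[165:225,275:335]),None,fx=6.5,fy=6.5,interpolation=cv2.INTER_CUBIC)
cv2.imwrite("pics/st6.png",np.hstack([a,b]))
E
```

```text
clk 10.03 p [532.6 -80.2 167.1] j [-0.21  0.44  0.01 -0.6  -1.37  0.48] F [-0.  -0.9 -1.1] w 28.8
shift cm [ 0.06 -0.05  0.62] turn deg [-0. -0.  0.]
tip [528.40364861 -29.46299496  94.36851626] [[335.7666366  185.70412405]
 [336.28111633 186.8449184 ]] [[301.86931151 196.40591808]
 [300.7062943  196.59217295]]
```

View pics/st6.png

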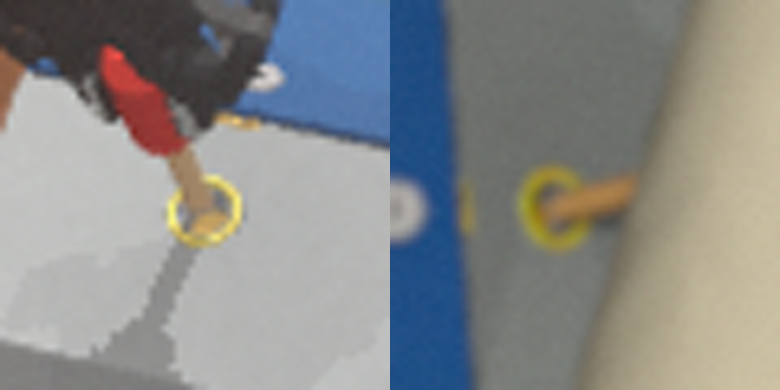

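>>> jog_arm --rows '[[[0.03,0,0.4],[0,0,0],2],[[0,0,0.4],[0,0,0],2],[[0,0,0.4],[0,0,0],2],[[0,0,0.4],[0,0,0],2],[[0,0,0],[0,0,0],2]]'

```text
clock: 10.75
position: [531.5, -71.0, 153.3]
ee_rot: [0.702, -0.646, -0.222, -0.203]
contact_force: [-0.0, 0.9, -0.1]
gripper_width: 28.5
```

```bash
python3 - <<'E'
from h import *
delta(HOLE-IN*(TIP-33),Rtilt())
print(Rtilt().T@state()[0]["contact_force"])
E
```

```text
clk 10.75 p [531.5 -71.  153.3] j [-0.19  0.45 -0.02 -0.6  -1.34  0.49] F [-0.   0.9 -0.1] w 28.5
shift cm [ 0.02 -0.08  2.26] turn deg [ 0.  0. -0.]
[-0.66958332 -0.04831498  0.6435797 ]
```

>>> jog_arm --rows '[[[0,0,0.5],[0,0,0],2],[[0,0,0.5],[0,0,0],2],[[0,0,0.4],[0,0,0],2],[[0,0,0.3],[0,0,0],2],[[0,0,0.2],[0,0,0],2],[[0,0,0.2],[0,0,0],2],[[0,0,0],[0,0,0],2]]'

```text
clock: 11.62
position: [530.8, -59.9, 137.6]
ee_rot: [0.702, -0.646, -0.221, -0.204]
contact_force: [-1.5, -3.6, 6.3]
gripper_width: 28.8
```

```bash
python3 - <<'E'
from h import *
delta(HOLE-IN*(TIP-33),Rtilt())
print(Rtilt().T@state()[0]["contact_force"])
s=eyes.get_image("scene")[:,:,::-1]
crop("scene",np.ascontiguousarray(s),280,100,400,220,"pics/s7.png",4)
E
```

```text
clk 11.62 p [530.8 -59.9 137.6] j [-0.18  0.46 -0.04 -0.61 -1.3   0.5 ] F [-1.5 -3.6  6.3] w 28.8
shift cm [ 0.04 -0.06  0.33] turn deg [-0.  -0.   0.1]
[-0.803828    1.82363471 -7.15986597]
```

View pics/s7.png

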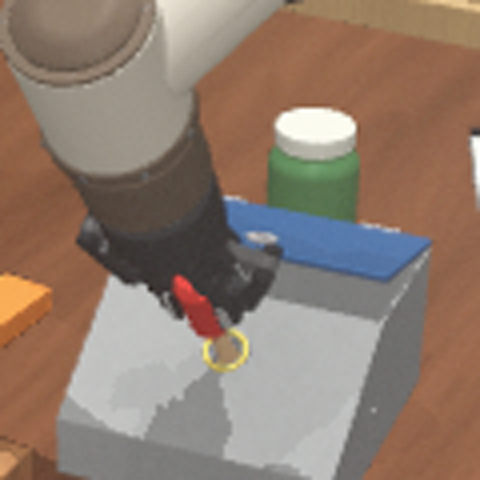

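>>> jog_arm --rows '[[[0,0,0.15],[0,0,0],2],[[0,0,0],[0,0,0],2],[[0,0,0],[0,0,0],2],[[0,0,0],[0,0,0],2],[[0,0,0],[0,0,0],2],[[0,0,0],[0,0,0],2]]'

```text
clock: 12.42
position: [530.7, -59.1, 136.8]
ee_rot: [0.702, -0.646, -0.221, -0.204]
contact_force: [-1.2, -3.8, 8.4]
gripper_width: 28.8
```

```bash
python3 - <<'E'
from h import *
delta(HOLE-IN*(TIP-33),Rtilt())
print(Rtilt().T@state()[0]["contact_force"])
s=eyes.get_image("scene")[:,:,::-1]
crop("scene",np.ascontiguousarray(s),280,100,400,220,"pics/s8.png",4)
t=eyes.get_image("top")[:,:,::-1]
crop("top",np.ascontiguousarray(t),230,140,350,260,"pics/t8.png",4)
E
```

```text
clk 12.43 p [530.7 -59.1 136.8] j [-0.18  0.46 -0.04 -0.61 -1.3   0.5 ] F [-1.2 -3.8  8.4] w 28.8
shift cm [ 0.05 -0.06  0.22] turn deg [-0.  -0.   0.1]
[-1.78667127  1.50597883 -8.95007767]
```

View pics/s8.png

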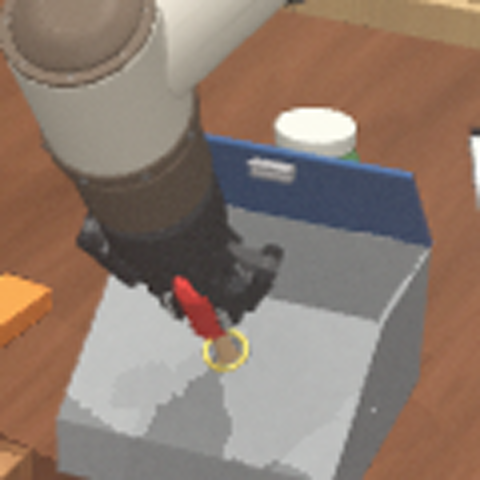

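View pics/t8.png

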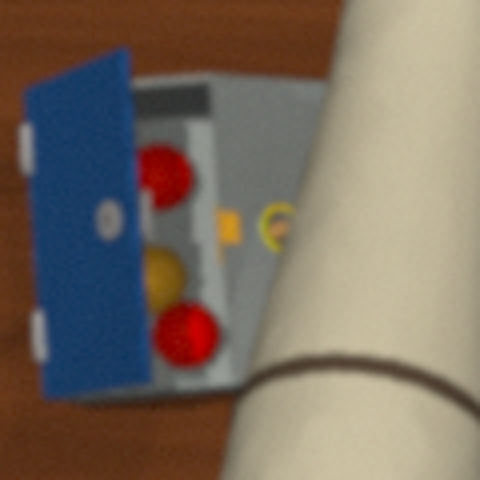

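The lid has sprung up (scene crop: blue plate standing, edge at (310,155)). I'll withdraw and go back to the stand.

>>> jog_arm --rows '[[[0,0,-1],[0,0,0],2],[[0,0,-2],[0,0,0],2],[[0,0,-3],[0,0,0],2],[[0,0,-4],[0,0,0],2],[[0,0,-2],[0,0,0],2],[[0,0,0],[0,0,0],2]]'

```text
clock: 13.28
position: [537.0, -127.6, 234.4]
ee_rot: [0.701, -0.646, -0.22, -0.205]
contact_force: [1.3, 0.8, -0.8]
gripper_width: 28.8
```

```bash
python3 - <<'E'
from h import *
delta([449.4,-304.4,240],Rdown())
E
```

```text
clk 13.28 p [ 537.  -127.6  234.4] j [-0.28  0.42  0.14 -0.57 -1.54  0.45] F [ 1.3  0.8 -0.8] w 28.8
shift cm [ 13.52  10.16 -10.18] turn deg [-0.2 35.  -0.1]
```

>>> jog_arm --rows '[[[1.3,1,-1],[0,0,0],2],[[2.5,1.9,-1.9],[0,0,0],2],[[2.5,1.9,-1.9],[0,0,0],2],[[2.5,1.9,-1.9],[0,0,0],2],[[2.5,1.9,-1.9],[0,0,0],2],[[1.5,1.1,-1.1],[0,0,0],2],[[0.7,0.5,-0.5],[0,0,0],2],[[0,0,0],[0,7,0],2],[[0,0,0],[0,7,0],2],[[0,0,0],[0,7,0],2]]'

```text
clock: 14.52
position: [449.0, -303.3, 239.7]
ee_rot: [0.731, -0.672, -0.088, -0.082]
contact_force: [0.3, 0.6, -0.7]
gripper_width: 28.9
```

>>> jog_arm --rows '[[[0,0,0],[0,7,0],2],[[0,0,0],[0,7,0],2],[[0,0,0],[0,0,0],2],[[0,0,0],[0,0,0],2]]'

```text
clock: 15.02
position: [449.1, -303.5, 239.8]
ee_rot: [0.736, -0.677, -0.0, -0.001]
contact_force: [0.9, 0.1, 0.3]
gripper_width: 29.0
```

```bash
python3 - <<'E'
from h import *
delta([449.4,-304.4,200],Rdown())
s=eyes.get_image("scene")[:,:,::-1]
crop("scene",np.ascontiguousarray(s),210,120,310,250,"pics/s9.png",4.5)
s,p,Rc=state(); print(proj("scene",[p+Rc[:,2]*TIP]),proj("scene",[p+Rc[:,2]*(TIP-131)]))
E
```

```text
clk 15.03 p [ 449.1 -303.5  239.8] j [-0.3   0.24 -0.18 -0.   -1.15  0.38] F [0.9 0.1 0.3] w 29.0
shift cm [ 0.1  -0.02  3.98] turn deg [-0.   0.1  0. ]
[[254.7997834 211.0107373]] [[251.13087431 162.12171413]]
```

View pics/s9.png

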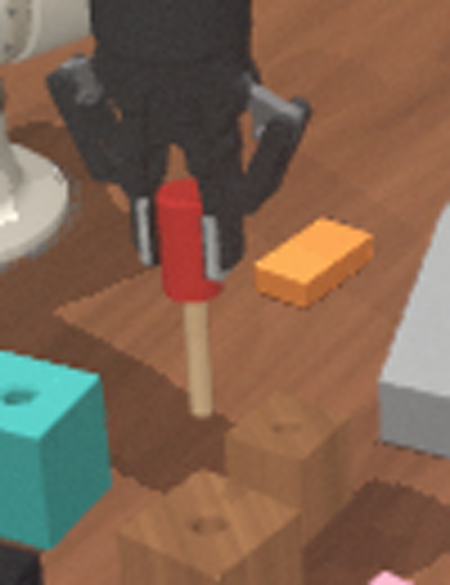

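>>> jog_arm --rows '[[[0.08,0,2],[0,0,0],2],[[0,0,2],[0,0,0],2],[[0,0,1.5],[0,0,0],2],[[0,0,0.7],[0,0,0],2],[[0,0,0],[0,0,0],2],[[0,0,0],[0,0,0],2]]'

```text
clock: 15.82
position: [449.2, -305.0, 178.4]
ee_rot: [0.736, -0.677, 0.001, -0.0]
contact_force: [0.7, -0.2, 0.7]
gripper_width: 29.3
```

```bash
python3 - <<'E'
from h import *
delta([449.4,-304.4,168.8],Rdown())
s=eyes.get_image("scene")[:,:,::-1]
crop("scene",np.ascontiguousarray(s),230,200,290,265,"pics/s10.png",8)
E
```

```text
clk 15.82 p [ 449.2 -305.   178.4] j [-0.3   0.29 -0.27  0.   -1.    0.38] F [ 0.7 -0.2  0.7] w 29.3
shift cm [-0.06 -0.03  0.96] turn deg [-0.1 -0.  -0. ]
```

View pics/s10.png

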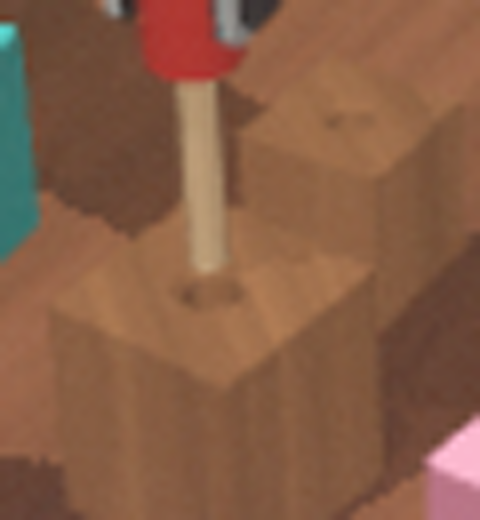

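>>> jog_arm --rows '[[[0,0,0.5],[0,0,0],2],[[0,0,0.5],[0,0,0],2],[[0,0,0.5],[0,0,0],2],[[0,0,0.5],[0,0,0],2],[[0,0,0.5],[0,0,0],2],[[0,0,0],[0,0,0],2]]'

```text
clock: 16.62
position: [448.4, -304.6, 152.1]
ee_rot: [0.736, -0.677, -0.001, 0.0]
contact_force: [1.0, -0.2, -0.0]
gripper_width: 29.0
```

>>> jog_arm --rows '[[[0,0,1],[0,0,0],2],[[0,0,1],[0,0,0],2],[[0,0,1],[0,0,0],2],[[0,0,1],[0,0,0],2],[[0,0,0.7],[0,0,0],2],[[0,0,0.5],[0,0,0],2],[[0,0,0.3],[0,0,0],2],[[0,0,0.2],[0,0,0],2],[[0,0,0],[0,0,0],2]]'

```text
clock: 17.75
position: [448.7, -304.7, 95.7]
ee_rot: [0.736, -0.677, 0.0, -0.0]
contact_force: [-0.4, 0.1, -0.4]
gripper_width: 28.8
```

```bash
python3 - <<'E'
from h import *
delta([449.4,-304.4,93.8],Rdown())
s=eyes.get_image("scene")[:,:,::-1]
crop("scene",np.ascontiguousarray(s),210,170,310,280,"pics/s11.png",5)
E
```

```text
clk 17.75 p [ 448.7 -304.7   95.7] j [-0.3   0.39 -0.37  0.   -0.81  0.38] F [-0.4  0.1 -0.4] w 28.8
shift cm [-0.03 -0.07  0.19] turn deg [-0. -0. -0.]
```

View pics/s11.png

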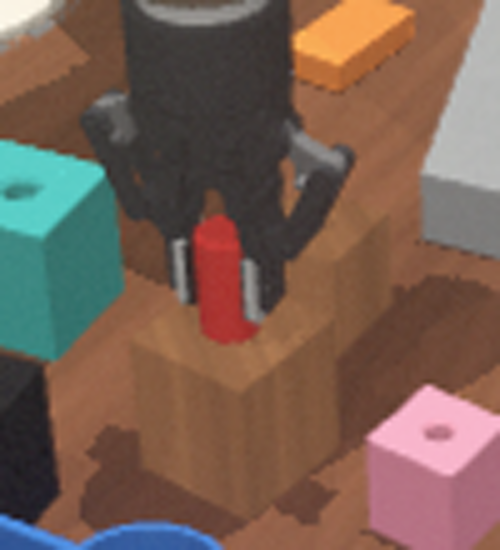

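>>> jog_arm --rows '[[[0,0,0.1],[0,0,0],2],[[0,0,0.1],[0,0,0],2],[[0,0,0],[0,0,0],2]]'

```text
clock: 18.18
position: [448.8, -304.8, 93.9]
ee_rot: [0.736, -0.677, 0.0, -0.0]
contact_force: [-0.2, -0.7, 0.8]
gripper_width: 28.5
```

>>> jog_arm --rows '[[[0,0,0.1],[0,0,0],2],[[0,0,0],[0,0,0],2]]'

```text
clock: 18.42
position: [448.8, -304.8, 93.8]
ee_rot: [0.736, -0.677, 0.0, 0.0]
contact_force: [-1.8, 0.9, 5.5]
gripper_width: 29.1
```

Seated: 5.5 N upward at the same height as at the start. I'll release and back off.

>>> jog_arm --rows '[[[0,0,0],[0,0,0],3],[[0,0,0],[0,0,0],4],[[0,0,0],[0,0,0],6],[[0,0,0],[0,0,0],8.5],[[0,0,0],[0,0,0],8.5],[[0,0,0],[0,0,0],8.5],[[0,0,0],[0,0,0],8.5]]'

```text
clock: 19.3
position: [448.7, -304.7, 92.7]
ee_rot: [0.736, -0.677, -0.0, -0.0]
contact_force: [0.8, 0.6, -0.1]
gripper_width: 84.7
```

>>> jog_arm --rows '[[[0,0,-1],[0,0,0],8.5],[[0,0,-2],[0,0,0],8.5],[[0,0,-4],[0,0,0],8.5],[[0,0,-5],[0,0,0],8.5],[[0,0,-5],[0,0,0],5],[[0,0,-3],[0,0,0],2],[[0,0,0],[0,0,0],0],[[0,0,0],[0,0,0],0]]'

```text
clock: 20.3
position: [448.1, -304.4, 292.3]
ee_rot: [0.736, -0.677, -0.0, -0.0]
contact_force: [-0.4, -0.3, 0.7]
gripper_width: 11.6
```

```bash
python3 - <<'E'
from h import *
s=eyes.get_image("scene")[:,:,::-1];cv2.imwrite("pics/s12.png",s)
crop("scene",np.ascontiguousarray(s),210,170,400,290,"pics/s12c.png",4.2)
# box geometry: lid edge at 0.9
def w(x,y,z): c,q=np.cos(YAW),np.sin(YAW);return np.array([HOLE[0]-.8+c*(x+52)-q*y,HOLE[1]+q*(x+52)+c*y,z])
for a in(.9,1.6,1.8): print(a,w(100-115*np.cos(a),0,115+115*np.sin(a)).round(0))
delta(w(-40,0,270),Rdown())
E
```

```text
0.9 [521.  54. 205.]
1.6 [515. 129. 230.]
1.8 [513. 151. 227.]
clk 20.35 p [ 448.  -304.4  291.8] j [-0.3   0.21 -0.09 -0.   -1.27  0.38] F [-0.3  0.2 -0.9] w 4.5
shift cm [-28.25 -10.24   2.19] turn deg [ 0.1  0.1 -0. ]
```

View pics/s12c.png

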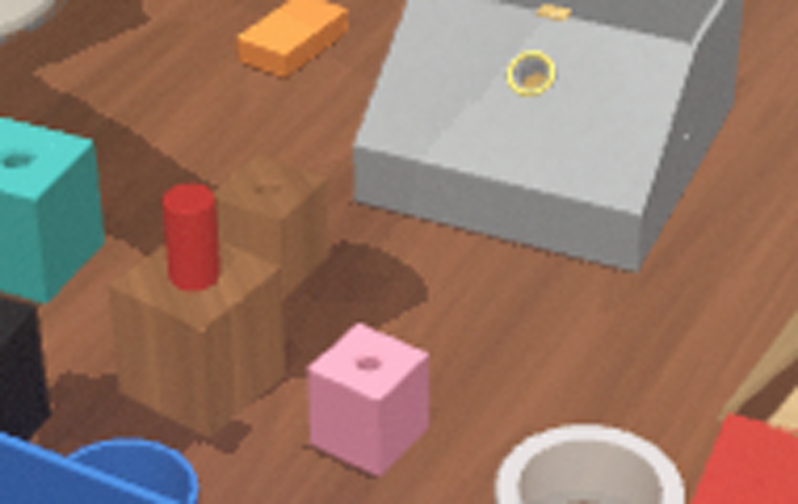

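>>> jog_arm --rows '[[[-2,-0.6,0],[0,0,0],0],[[-5,-1.6,0],[0,0,0],0],[[-5,-1.6,0],[0,0,0],0],[[-5,-1.6,0],[0,0,0],0],[[-5,-1.6,0],[0,0,0],0],[[-4,-1.6,0],[0,0,0],0],[[-2,-1.6,2],[0,0,0],0],[[0,0,3],[0,0,0],0],[[0,0,0],[0,0,0],0]]'

```text
clock: 21.48
position: [525.3, -17.3, 239.3]
ee_rot: [0.736, -0.677, -0.002, 0.003]
contact_force: [-0.7, -0.1, -0.4]
gripper_width: 0.2
```

```bash
python3 - <<'E'
from h import *
s=eyes.get_image("scene")[:,:,::-1]
crop("scene",np.ascontiguousarray(s),270,70,410,230,"pics/s13.png",3.7)
t=eyes.get_image("top")[:,:,::-1]
crop("top",np.ascontiguousarray(t),200,120,380,260,"pics/t13.png",4)
def w(x,y,z): c,q=np.cos(YAW),np.sin(YAW);return np.array([HOLE[0]-.8+c*(x+52)-q*y,HOLE[1]+q*(x+52)+c*y,z])
delta(w(-25,0,172),Rdown())
E
```

```text
clk 21.57 p [527.3 -17.6 242.8] j [ 0.27  0.21 -0.21  0.   -1.15 -0.19] F [0.6 0.1 1.1] w -0.3
shift cm [-1.83  0.02  7.08] turn deg [ 0.  -0.1 -0. ]
```

View pics/s13.png

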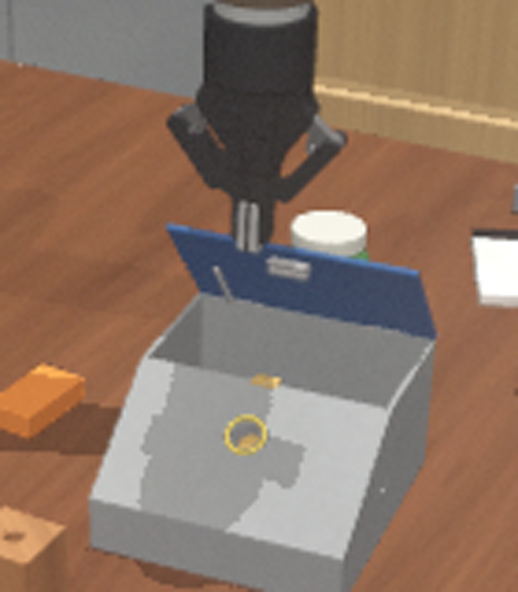

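View pics/t13.png

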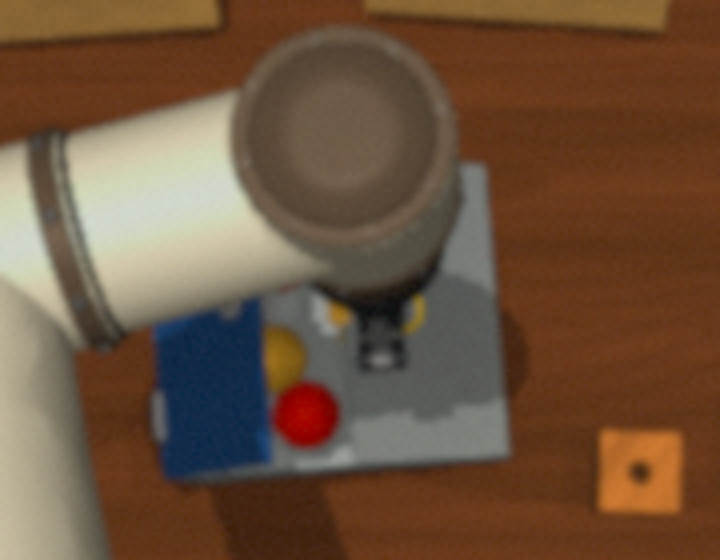

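>>> jog_arm --rows '[[[0,0,2],[0,0,0],0],[[0,0,3],[0,0,0],0],[[0,0,2],[0,0,0],0],[[-1.5,0,0],[0,0,0],0],[[-2,0,0],[0,0,0],0],[[-2,0,0],[0,0,0],0],[[-1.5,0,0],[0,0,0],0],[[-1,0,0],[0,0,0],0],[[-1,0,0],[0,0,0],0],[[-1,0,0],[0,0,0],0]]'

```text
clock: 22.82
position: [521.7, 80.6, 180.1]
ee_rot: [0.737, -0.676, 0.005, -0.001]
contact_force: [0.9, -3.8, 4.9]
gripper_width: 0.1
```

```bash
python3 - <<'E'
from h import *
s=eyes.get_image("scene")[:,:,::-1]
crop("scene",np.ascontiguousarray(s),270,70,410,230,"pics/s14.png",3.7)
def w(x,y,z): c,q=np.cos(YAW),np.sin(YAW);return np.array([HOLE[0]-.8+c*(x+52)-q*y,HOLE[1]+q*(x+52)+c*y,z])
delta(w(100,0,172),Rdown())
E
```

```text
clk 22.88 p [521.9  82.6 179. ] j [ 0.47  0.26 -0.31  0.01 -0.99 -0.39] F [-1.2 -6.7 17.1] w 0.0
shift cm [-4.3   0.31  0.69] turn deg [-0.5 -0.1  0.1]
```

View pics/s14.png

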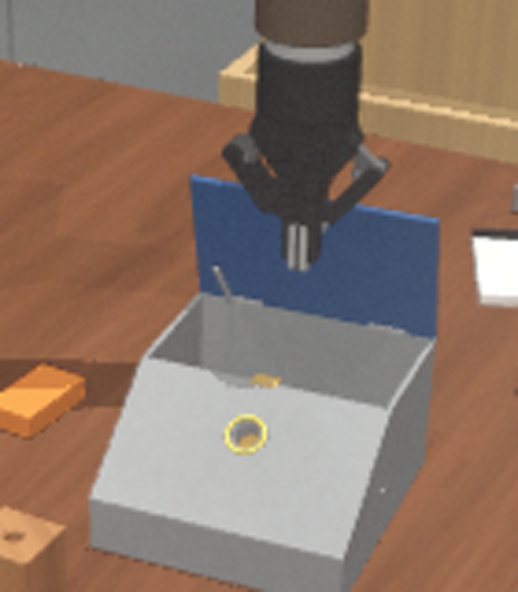

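The 17 N upward force means the lid's edge is meeting the knuckles. I'll raise before pushing on.

>>> jog_arm --rows '[[[0.3,0,-1],[0,0,0],0],[[0,0,-1],[0,0,0],0],[[0,0,-0.8],[0,0,0],0],[[0,0,0],[0,0,0],0]]'

```text
clock: 23.38
position: [519.6, 79.8, 201.4]
ee_rot: [0.736, -0.677, 0.0, -0.001]
contact_force: [-0.4, 0.5, 0.7]
gripper_width: -0.1
```

```bash
python3 - <<'E'
from h import *
s=eyes.get_image("scene")[:,:,::-1]
crop("scene",np.ascontiguousarray(s),270,70,410,230,"pics/s15.png",3.7)
def w(x,y,z): c,q=np.cos(YAW),np.sin(YAW);return np.array([HOLE[0]-.8+c*(x+52)-q*y,HOLE[1]+q*(x+52)+c*y,z])
delta(w(100,0,202),Rdown())
E
```

```text
clk 23.43 p [519.2  79.6 200.7] j [ 0.46  0.24 -0.28 -0.   -1.05 -0.38] F [-0.5  0.2 -0.2] w 0.2
shift cm [-4.58  0.02 -0.13] turn deg [-0.  0. -0.]
```

View pics/s15.png

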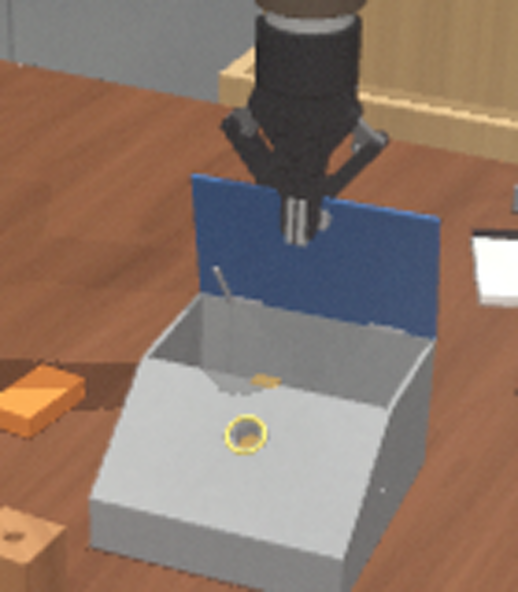

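>>> jog_arm --rows '[[[-0.8,0,0],[0,0,0],0],[[-0.8,0,0],[0,0,0],0],[[-0.8,0,0],[0,0,0],0],[[-0.8,0,0],[0,0,0],0],[[-0.7,0,0],[0,0,0],0],[[0,0,0],[0,0,0],0]]'

```text
clock: 24.18
position: [515.8, 119.3, 200.3]
ee_rot: [0.736, -0.677, -0.0, -0.0]
contact_force: [1.0, -0.2, 0.5]
gripper_width: 0.3
```

>>> jog_arm --rows '[[[-0.4,0,0],[0,0,0],0],[[-0.4,0,0],[0,0,0],0],[[-0.2,0,0],[0,0,0],0],[[0,0,0],[0,0,0],0]]'

```text
clock: 24.68
position: [515.0, 125.2, 200.3]
ee_rot: [0.735, -0.678, 0.001, 0.003]
contact_force: [4.1, -10.6, -1.6]
gripper_width: 0.1
```

```bash
python3 - <<'E'
from h import *
s=eyes.get_image("scene")[:,:,::-1]
crop("scene",np.ascontiguousarray(s),270,70,410,230,"pics/s16.png",3.7)
def w(x,y,z): c,q=np.cos(YAW),np.sin(YAW);return np.array([HOLE[0]-.8+c*(x+52)-q*y,HOLE[1]+q*(x+52)+c*y,z])
delta(w(100,0,202),Rdown())
for a in (1.4,1.6,1.7,1.8):
  print(a,[((proj("scene",[w(100-115*np.cos(a),y,115+115*np.sin(a))])[0]-[270,70])*3.7).round(0) for y in(-100,100)])
E
```

```text
clk 24.73 p [515.  125.2 200.3] j [ 0.55  0.25 -0.27  0.   -1.05 -0.47] F [  4.4 -11.5  -1.8] w 0.0
shift cm [ 0.01 -0.03 -0.17] turn deg [ 0.1 -0.3 -0.1]
1.4 [array([439., 215.]), array([191., 170.])]
1.6 [array([448., 201.]), array([202., 157.])]
1.7 [array([452., 196.]), array([207., 153.])]
1.8 [array([456., 193.]), array([213., 150.])]
```

View pics/s16.png

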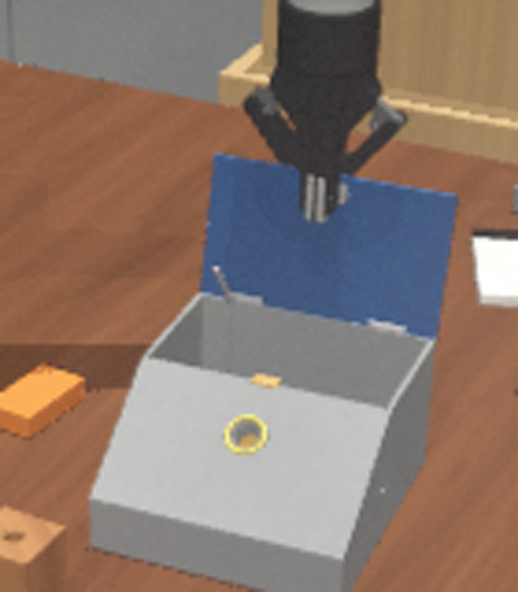

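The lid's corners (457,195) and (216,153) match the 1.8 rad prediction, and the 11 N force shows it is at its stop. I'll back off and check.

>>> jog_arm --rows '[[[0.5,0,0],[0,0,0],0],[[2,0,0],[0,0,0],0],[[4,0,-1],[0,0,0],0],[[4,0,-4],[0,0,0],0],[[2,0,-4],[0,0,0],0],[[1,0,-2],[0,0,0],0],[[0,0,0],[0,0,0],0],[[0,0,0],[0,0,0],0]]'

```text
clock: 25.72
position: [525.6, -6.2, 309.4]
ee_rot: [0.736, -0.677, -0.001, 0.001]
contact_force: [0.5, 0.9, -0.9]
gripper_width: -0.0
```

```bash
python3 - <<'E'
from h import *
s=eyes.get_image("scene")[:,:,::-1]; cv2.imwrite("pics/s17.png",s)
t=eyes.get_image("top")[:,:,::-1]; cv2.imwrite("pics/t17.png",t)
crop("scene",np.ascontiguousarray(s),200,90,400,280,"pics/s17c.png",3.1)
delta([0,0,0],Rdown())
def px(p,k,o): return [(p[0]+.5)/k-.5+o[0],(p[1]+.5)/k-.5+o[1]]
print(proj("scene",[[449.5,-304.5,136]]))
hsv=cv2.cvtColor(np.ascontiguousarray(s),cv2.COLOR_BGR2HSV)
for n in("scene0","s17"):
    hsv=cv2.cvtColor(cv2.imread(f"pics/{n}.png"),cv2.COLOR_BGR2HSV)
    red=((hsv[...,0]<6)|(hsv[...,0]>172))&(hsv[...,1]>170)&(hsv[...,2]>80)
    ys,xs=np.nonzero(red[205:245,240:270]); print(n,xs.mean()+240,ys.mean()+205,ys.min()+205,ys.max()+205,len(xs))
E
```

```text
clk 25.82 p [525.7  -6.  309.2] j [ 0.3   0.17 -0.1  -0.   -1.31 -0.21] F [-0.1  0.7 -0.7] w 0.0
shift cm [-4.96 52.25 31.06] turn deg [ 0.2 -0.   0. ]
[[255.16569125 216.38121119]]
scene0 255.15658362989325 225.7935943060498 214 238 281
s17 255.0 225.76258992805757 214 238 278
```

View pics/s17c.png

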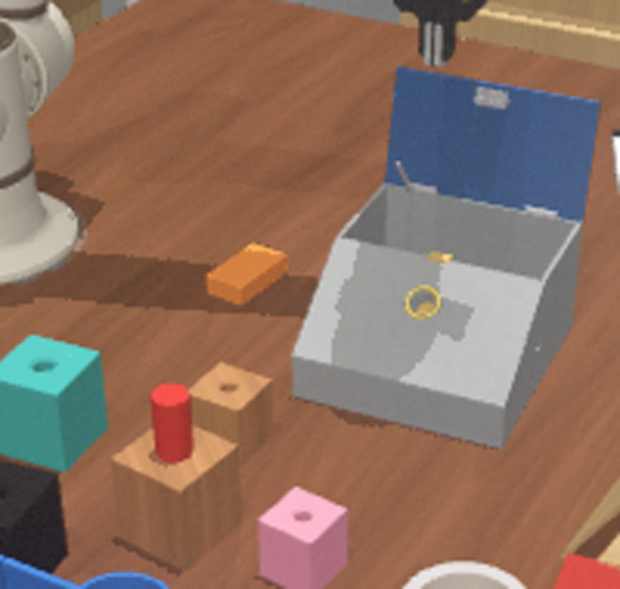

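View pics/t17.png

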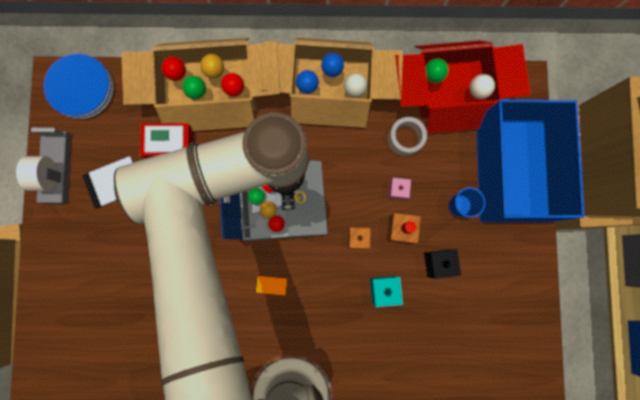

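```bash
python3 -c "
from bench import arm
print(arm.job_done())"
```

```text
the job is handed in; nothing more can be done
None
```

The lock box is open and the job was handed in at about 26 s; `arm.job_done()` gives no verdict, so what follows is from my own checks.

- **Release:** I took the dowel from the larger brown stand and pushed it through the yellow-ringed hole until the lid sprang up. The push force reached about 9 N at the end.
- **Dowel:** I put it back and pressed it home until it resisted with about 5 N, at the same height as when I first gripped it. The last scene picture shows the grip within 0.2 pixel of where it started.
- **Lid:** I pushed it back to its stop, where the force rose to about 11 N. After I backed off, its corners in the scene picture matched about 1.8 rad to within roughly a pixel and a half.
- **Surroundings:** The tape, red box and cup look unmoved in the last top picture, and the gripper is clear of everything. The arm hid the jar in that picture, but I never went near it.

**Disagreements:**
- **Lid edge on the gripper:** On the first lid push the rising edge pressed on the gripper with about 17 N, under the 40 N limit. I raised the tool and continued.
- **Camera offset:** The two cameras differed by 3 to 5 mm in y. I used values between the two and checked them against close crops.

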